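# Fill the bead spinner and run it from the pedal at half speed

### The job

Use the scoop to transfer at least three of the stone beads from the trough into the bead spinner's bowl, without spilling any or touching beads with the fingers, then set the scoop down flat on the bench or in the trough and let go of it. Then press the spinner's speed pedal with the fingers about half way down (pressed right down it would fling the beads out) and finish while still holding it there. Leave the other things on the bench where they are.

Things in the scene. Friction and masses are not known exactly. Their poses are not given: they have to be found in the camera images.
- tray: bead trough: open bamboo box fixed to the bench, outside 252 (own x) x 92 (own y) x 36 mm high, walls and floor 6 mm thick (inside 240 x 80 mm); origin under its centre, on the bench; it lies crosswise, own +x pointing roughly to the robot's left, towards the spinner; seven loose beads start on its floor in the half towards +x
- bead0: one of seven alike purple agate beads, a barrel 17 mm across and 16 mm long, about 10 g, polished and slippery; origin at its centre; it rolls and lies any way up
- bead1: one of seven alike purple agate beads, a barrel 17 mm across and 16 mm long, about 10 g, polished and slippery; origin at its centre; it rolls and lies any way up
- bead2: one of seven alike purple agate beads, a barrel 17 mm across and 16 mm long, about 10 g, polished and slippery; origin at its centre; it rolls and lies any way up
- bead3: one of seven alike purple agate beads, a barrel 17 mm across and 16 mm long, about 10 g, polished and slippery; origin at its centre; it rolls and lies any way up
- bead4: one of seven alike purple agate beads, a barrel 17 mm across and 16 mm long, about 10 g, polished and slippery; origin at its centre; it rolls and lies any way up
- bead5: one of seven alike purple agate beads, a barrel 17 mm across and 16 mm long, about 10 g, polished and slippery; origin at its centre; it rolls and lies any way up
- bead6: one of seven alike purple agate beads, a barrel 17 mm across and 16 mm long, about 10 g, polished and slippery; origin at its centre; it rolls and lies any way up
- scoop: flat-bottomed aluminium scoop, about 110 g, standing level on the bench: pan 70 x 66 mm, floor 1.5 mm, nose edge at own x = 35 mm; sides 28 mm high behind, falling to none at x = 15 (bare tongue in front), back wall 30 mm high at x = -35; level wooden handle 16 wide, 14 high, x = -48 to -128, its middle 56 mm above the underside; origin under the pan's middle. It balances on its bottom
- scoop_pan (a point): middle of the scoop's pan, 10 mm above its underside
- scoop_grip (a point): a good place to grip the scoop's handle from above, in the handle's middle: x = -85, z = 56 mm in the scoop's frame
- spinner: electric bead spinner fixed to the bench: white motor base 150 wide, 190 deep, 50 mm high, round wooden bowl on top; a post 184 mm high, 95 mm from the bowl's axis on own +x (away from the robot), holds a bent wire needle that dips into the bowl 45 to 60 mm from the axis on that side; origin on the bench under the bowl's axis. The motor is not simulated: the bowl stays still
- bowl (a point): centre of the bowl's inner floor, 68 mm above the bench, on its axis; inside radius about 45 mm at the floor and 70 mm at the rim; a brass spindle 14 mm thick stands on the axis to 107 mm above the bench
- bowl_rim (a point): centre of the bowl's mouth, rim outer radius 76 mm, 112 mm above the bench
- pedal: black speed pedal of the spinner (base and treadle), fixed to the bench, base 96 wide x 160 mm long, the hinge at its rear (own +x, away from the robot) 62 mm from the origin and 28 mm above the bench, the raised toe edge towards own -x; origin under the middle of the base
- treadle (a joint): angle of the pedal's spring-loaded treadle: 0 rad when up (released), 0.30 rad when pressed right down; half way is 0.15 rad. It springs back by itself; the torque is about 0.4 N m up and 1.0 N m right down, so some 6 N holds it half way at the pad
- treadle_pad (a point): point on the treadle's rubber top face in the middle of its width, 112 mm from the hinge and 20 mm from the toe edge: press down here; it sinks about 32 mm over the full travel (16 mm at half way); at rest the face slopes up towards the toe by 0.34 rad
- reel: bystander: thread reel 42 mm across, 34 mm high, standing; leave alone
- glue: bystander: white glue bottle 34 mm across, 100 mm high; leave alone
- jar: bystander: small jar 52 mm across, 55 mm high with cork lid; leave alone
- pliers: bystander: pliers with black grips lying flat, about 150 mm long, 13 mm high; leave alone
- caliper: bystander: steel caliper lying flat, 170 mm long, 10 mm high; leave alone
- dish: bystander: white ceramic dish 70 mm across, 22 mm high; leave alone
Mind the look-alikes: they are no part of the job. Of the things like the scoop, leave any that is green or orange; of the rest the larger one is meant.

How it is judged:
On the way, in this order (a step that is already met when the one before it is completed fails the run):
1. a bead rides in the scoop's pan, lifted clear of the trough (height (world z) of scoop above 0.07 m and ((x of bead0 in the frame of scoop between -0.036 and 0.04 m and y of bead0 in the frame of scoop between -0.035 and 0.035 m and z of bead0 in the frame of scoop between 0 and 0.04 m) or (x of bead1 in the frame of scoop between -0.036 and 0.04 m and y of bead1 in the frame of scoop between -0.035 and 0.035 m and z of bead1 in the frame of scoop between 0 and 0.04 m) or (x of bead2 in the frame of scoop between -0.036 and 0.04 m and y of bead2 in the frame of scoop between -0.035 and 0.035 m and z of bead2 in the frame of scoop between 0 and 0.04 m) or (x of bead3 in the frame of scoop between -0.036 and 0.04 m and y of bead3 in the frame of scoop between -0.035 and 0.035 m and z of bead3 in the frame of scoop between 0 and 0.04 m) or (x of bead4 in the frame of scoop between -0.036 and 0.04 m and y of bead4 in the frame of scoop between -0.035 and 0.035 m and z of bead4 in the frame of scoop between 0 and 0.04 m) or (x of bead5 in the frame of scoop between -0.036 and 0.04 m and y of bead5 in the frame of scoop between -0.035 and 0.035 m and z of bead5 in the frame of scoop between 0 and 0.04 m) or (x of bead6 in the frame of scoop between -0.036 and 0.04 m and y of bead6 in the frame of scoop between -0.035 and 0.035 m and z of bead6 in the frame of scoop between 0 and 0.04 m))), for 0.2 s.
2. at least three beads lie in the spinner's bowl ((((horizontal distance between bead0 and bowl below 0.068 m and height (world z) of bead0 between 0.07 and 0.112 m) and (horizontal distance between bead1 and bowl below 0.068 m and height (world z) of bead1 between 0.07 and 0.112 m) and ((horizontal distance between bead2 and bowl below 0.068 m and height (world z) of bead2 between 0.07 and 0.112 m) or (horizontal distance between bead3 and bowl below 0.068 m and height (world z) of bead3 between 0.07 and 0.112 m) or (horizontal distance between bead4 and bowl below 0.068 m and height (world z) of bead4 between 0.07 and 0.112 m) or (horizontal distance between bead5 and bowl below 0.068 m and height (world z) of bead5 between 0.07 and 0.112 m) or (horizontal distance between bead6 and bowl below 0.068 m and height (world z) of bead6 between 0.07 and 0.112 m))) or (((horizontal distance between bead0 and bowl below 0.068 m and height (world z) of bead0 between 0.07 and 0.112 m) or (horizontal distance between bead1 and bowl below 0.068 m and height (world z) of bead1 between 0.07 and 0.112 m)) and (horizontal distance between bead2 and bowl below 0.068 m and height (world z) of bead2 between 0.07 and 0.112 m) and ((horizontal distance between bead3 and bowl below 0.068 m and height (world z) of bead3 between 0.07 and 0.112 m) or (horizontal distance between bead4 and bowl below 0.068 m and height (world z) of bead4 between 0.07 and 0.112 m) or (horizontal distance between bead5 and bowl below 0.068 m and height (world z) of bead5 between 0.07 and 0.112 m) or (horizontal distance between bead6 and bowl below 0.068 m and height (world z) of bead6 between 0.07 and 0.112 m))) or (((horizontal distance between bead0 and bowl below 0.068 m and height (world z) of bead0 between 0.07 and 0.112 m) or (horizontal distance between bead1 and bowl below 0.068 m and height (world z) of bead1 between 0.07 and 0.112 m) or (horizontal distance between bead2 and bowl below 0.068 m and height (world z) of bead2 between 0.07 and 0.112 m)) and (horizontal distance between bead3 and bowl below 0.068 m and height (world z) of bead3 between 0.07 and 0.112 m) and ((horizontal distance between bead4 and bowl below 0.068 m and height (world z) of bead4 between 0.07 and 0.112 m) or (horizontal distance between bead5 and bowl below 0.068 m and height (world z) of bead5 between 0.07 and 0.112 m) or (horizontal distance between bead6 and bowl below 0.068 m and height (world z) of bead6 between 0.07 and 0.112 m))) or (((horizontal distance between bead0 and bowl below 0.068 m and height (world z) of bead0 between 0.07 and 0.112 m) or (horizontal distance between bead1 and bowl below 0.068 m and height (world z) of bead1 between 0.07 and 0.112 m) or (horizontal distance between bead2 and bowl below 0.068 m and height (world z) of bead2 between 0.07 and 0.112 m) or (horizontal distance between bead3 and bowl below 0.068 m and height (world z) of bead3 between 0.07 and 0.112 m)) and (horizontal distance between bead4 and bowl below 0.068 m and height (world z) of bead4 between 0.07 and 0.112 m) and ((horizontal distance between bead5 and bowl below 0.068 m and height (world z) of bead5 between 0.07 and 0.112 m) or (horizontal distance between bead6 and bowl below 0.068 m and height (world z) of bead6 between 0.07 and 0.112 m))) or (((horizontal distance between bead0 and bowl below 0.068 m and height (world z) of bead0 between 0.07 and 0.112 m) or (horizontal distance between bead1 and bowl below 0.068 m and height (world z) of bead1 between 0.07 and 0.112 m) or (horizontal distance between bead2 and bowl below 0.068 m and height (world z) of bead2 between 0.07 and 0.112 m) or (horizontal distance between bead3 and bowl below 0.068 m and height (world z) of bead3 between 0.07 and 0.112 m) or (horizontal distance between bead4 and bowl below 0.068 m and height (world z) of bead4 between 0.07 and 0.112 m)) and (horizontal distance between bead5 and bowl below 0.068 m and height (world z) of bead5 between 0.07 and 0.112 m) and (horizontal distance between bead6 and bowl below 0.068 m and height (world z) of bead6 between 0.07 and 0.112 m)))), for 0.3 s.
3. the scoop stands on its flat bottom on the bench or in the trough, let go (contact force between the fingers and scoop below 0.2 N and angle between scoop's own z axis and vertical below 0.1 rad and height (world z) of scoop below 0.012 m and linear speed of scoop below 0.03 m/s), for 0.2 s.
4. the fingers hold the pedal about half way down (value of joint treadle between 0.1 and 0.2 rad and contact force between the fingers and pedal above 1.5 N), for 0.3 s.
At the end, for the whole second after the job is handed in: Fingers hold the treadle still at 0.10 to 0.20 rad (of 0.30), pushing over 1.5 N; at least three beads lie in the bowl below its rim, every other one in bowl, trough or scoop; the scoop, let go, stands within 0.10 rad of upright on the bench or trough floor; all at rest (all of step 3 and all of step 4 and (((horizontal distance between bead0 and bowl below 0.068 m and height (world z) of bead0 between 0.07 and 0.112 m) and (horizontal distance between bead1 and bowl below 0.068 m and height (world z) of bead1 between 0.07 and 0.112 m) and ((horizontal distance between bead2 and bowl below 0.068 m and height (world z) of bead2 between 0.07 and 0.112 m) or (horizontal distance between bead3 and bowl below 0.068 m and height (world z) of bead3 between 0.07 and 0.112 m) or (horizontal distance between bead4 and bowl below 0.068 m and height (world z) of bead4 between 0.07 and 0.112 m) or (horizontal distance between bead5 and bowl below 0.068 m and height (world z) of bead5 between 0.07 and 0.112 m) or (horizontal distance between bead6 and bowl below 0.068 m and height (world z) of bead6 between 0.07 and 0.112 m))) or (((horizontal distance between bead0 and bowl below 0.068 m and height (world z) of bead0 between 0.07 and 0.112 m) or (horizontal distance between bead1 and bowl below 0.068 m and height (world z) of bead1 between 0.07 and 0.112 m)) and (horizontal distance between bead2 and bowl below 0.068 m and height (world z) of bead2 between 0.07 and 0.112 m) and ((horizontal distance between bead3 and bowl below 0.068 m and height (world z) of bead3 between 0.07 and 0.112 m) or (horizontal distance between bead4 and bowl below 0.068 m and height (world z) of bead4 between 0.07 and 0.112 m) or (horizontal distance between bead5 and bowl below 0.068 m and height (world z) of bead5 between 0.07 and 0.112 m) or (horizontal distance between bead6 and bowl below 0.068 m and height (world z) of bead6 between 0.07 and 0.112 m))) or (((horizontal distance between bead0 and bowl below 0.068 m and height (world z) of bead0 between 0.07 and 0.112 m) or (horizontal distance between bead1 and bowl below 0.068 m and height (world z) of bead1 between 0.07 and 0.112 m) or (horizontal distance between bead2 and bowl below 0.068 m and height (world z) of bead2 between 0.07 and 0.112 m)) and (horizontal distance between bead3 and bowl below 0.068 m and height (world z) of bead3 between 0.07 and 0.112 m) and ((horizontal distance between bead4 and bowl below 0.068 m and height (world z) of bead4 between 0.07 and 0.112 m) or (horizontal distance between bead5 and bowl below 0.068 m and height (world z) of bead5 between 0.07 and 0.112 m) or (horizontal distance between bead6 and bowl below 0.068 m and height (world z) of bead6 between 0.07 and 0.112 m))) or (((horizontal distance between bead0 and bowl below 0.068 m and height (world z) of bead0 between 0.07 and 0.112 m) or (horizontal distance between bead1 and bowl below 0.068 m and height (world z) of bead1 between 0.07 and 0.112 m) or (horizontal distance between bead2 and bowl below 0.068 m and height (world z) of bead2 between 0.07 and 0.112 m) or (horizontal distance between bead3 and bowl below 0.068 m and height (world z) of bead3 between 0.07 and 0.112 m)) and (horizontal distance between bead4 and bowl below 0.068 m and height (world z) of bead4 between 0.07 and 0.112 m) and ((horizontal distance between bead5 and bowl below 0.068 m and height (world z) of bead5 between 0.07 and 0.112 m) or (horizontal distance between bead6 and bowl below 0.068 m and height (world z) of bead6 between 0.07 and 0.112 m))) or (((horizontal distance between bead0 and bowl below 0.068 m and height (world z) of bead0 between 0.07 and 0.112 m) or (horizontal distance between bead1 and bowl below 0.068 m and height (world z) of bead1 between 0.07 and 0.112 m) or (horizontal distance between bead2 and bowl below 0.068 m and height (world z) of bead2 between 0.07 and 0.112 m) or (horizontal distance between bead3 and bowl below 0.068 m and height (world z) of bead3 between 0.07 and 0.112 m) or (horizontal distance between bead4 and bowl below 0.068 m and height (world z) of bead4 between 0.07 and 0.112 m)) and (horizontal distance between bead5 and bowl below 0.068 m and height (world z) of bead5 between 0.07 and 0.112 m) and (horizontal distance between bead6 and bowl below 0.068 m and height (world z) of bead6 between 0.07 and 0.112 m))) and ((horizontal distance between bead0 and bowl below 0.068 m and height (world z) of bead0 between 0.07 and 0.112 m) or (x of bead0 in the frame of tray between -0.122 and 0.122 m and y of bead0 in the frame of tray between -0.042 and 0.042 m and height (world z) of bead0 below 0.06 m) or (x of bead0 in the frame of scoop between -0.036 and 0.04 m and y of bead0 in the frame of scoop between -0.035 and 0.035 m and z of bead0 in the frame of scoop between 0 and 0.04 m)) and ((horizontal distance between bead1 and bowl below 0.068 m and height (world z) of bead1 between 0.07 and 0.112 m) or (x of bead1 in the frame of tray between -0.122 and 0.122 m and y of bead1 in the frame of tray between -0.042 and 0.042 m and height (world z) of bead1 below 0.06 m) or (x of bead1 in the frame of scoop between -0.036 and 0.04 m and y of bead1 in the frame of scoop between -0.035 and 0.035 m and z of bead1 in the frame of scoop between 0 and 0.04 m)) and ((horizontal distance between bead2 and bowl below 0.068 m and height (world z) of bead2 between 0.07 and 0.112 m) or (x of bead2 in the frame of tray between -0.122 and 0.122 m and y of bead2 in the frame of tray between -0.042 and 0.042 m and height (world z) of bead2 below 0.06 m) or (x of bead2 in the frame of scoop between -0.036 and 0.04 m and y of bead2 in the frame of scoop between -0.035 and 0.035 m and z of bead2 in the frame of scoop between 0 and 0.04 m)) and ((horizontal distance between bead3 and bowl below 0.068 m and height (world z) of bead3 between 0.07 and 0.112 m) or (x of bead3 in the frame of tray between -0.122 and 0.122 m and y of bead3 in the frame of tray between -0.042 and 0.042 m and height (world z) of bead3 below 0.06 m) or (x of bead3 in the frame of scoop between -0.036 and 0.04 m and y of bead3 in the frame of scoop between -0.035 and 0.035 m and z of bead3 in the frame of scoop between 0 and 0.04 m)) and ((horizontal distance between bead4 and bowl below 0.068 m and height (world z) of bead4 between 0.07 and 0.112 m) or (x of bead4 in the frame of tray between -0.122 and 0.122 m and y of bead4 in the frame of tray between -0.042 and 0.042 m and height (world z) of bead4 below 0.06 m) or (x of bead4 in the frame of scoop between -0.036 and 0.04 m and y of bead4 in the frame of scoop between -0.035 and 0.035 m and z of bead4 in the frame of scoop between 0 and 0.04 m)) and ((horizontal distance between bead5 and bowl below 0.068 m and height (world z) of bead5 between 0.07 and 0.112 m) or (x of bead5 in the frame of tray between -0.122 and 0.122 m and y of bead5 in the frame of tray between -0.042 and 0.042 m and height (world z) of bead5 below 0.06 m) or (x of bead5 in the frame of scoop between -0.036 and 0.04 m and y of bead5 in the frame of scoop between -0.035 and 0.035 m and z of bead5 in the frame of scoop between 0 and 0.04 m)) and ((horizontal distance between bead6 and bowl below 0.068 m and height (world z) of bead6 between 0.07 and 0.112 m) or (x of bead6 in the frame of tray between -0.122 and 0.122 m and y of bead6 in the frame of tray between -0.042 and 0.042 m and height (world z) of bead6 below 0.06 m) or (x of bead6 in the frame of scoop between -0.036 and 0.04 m and y of bead6 in the frame of scoop between -0.035 and 0.035 m and z of bead6 in the frame of scoop between 0 and 0.04 m)) and linear speed of each of bead0, bead1, bead2, bead3, bead4, bead5, bead6 below 0.05 m/s and velocity of joint treadle between -0.1 and 0.1 rad/s); the arm keeps its last pose, push and grip.
It fails at once if the pedal is pressed nearly right down (over 0.26 of 0.30 rad) (value of joint treadle above 0.26 rad).
It fails at once if a finger touches a bead (contact force between the fingers and bead0 above 0.3 N or contact force between the fingers and bead1 above 0.3 N or contact force between the fingers and bead2 above 0.3 N or contact force between the fingers and bead3 above 0.3 N or contact force between the fingers and bead4 above 0.3 N or contact force between the fingers and bead5 above 0.3 N or contact force between the fingers and bead6 above 0.3 N).
It fails at once if a bead is spilled on the bench ((height (world z) of bead0 below 0.03 m and not (x of bead0 in the frame of tray between -0.122 and 0.122 m and y of bead0 in the frame of tray between -0.042 and 0.042 m and height (world z) of bead0 below 0.06 m) and not (x of bead0 in the frame of scoop between -0.036 and 0.04 m and y of bead0 in the frame of scoop between -0.035 and 0.035 m and z of bead0 in the frame of scoop between 0 and 0.04 m)) or (height (world z) of bead1 below 0.03 m and not (x of bead1 in the frame of tray between -0.122 and 0.122 m and y of bead1 in the frame of tray between -0.042 and 0.042 m and height (world z) of bead1 below 0.06 m) and not (x of bead1 in the frame of scoop between -0.036 and 0.04 m and y of bead1 in the frame of scoop between -0.035 and 0.035 m and z of bead1 in the frame of scoop between 0 and 0.04 m)) or (height (world z) of bead2 below 0.03 m and not (x of bead2 in the frame of tray between -0.122 and 0.122 m and y of bead2 in the frame of tray between -0.042 and 0.042 m and height (world z) of bead2 below 0.06 m) and not (x of bead2 in the frame of scoop between -0.036 and 0.04 m and y of bead2 in the frame of scoop between -0.035 and 0.035 m and z of bead2 in the frame of scoop between 0 and 0.04 m)) or (height (world z) of bead3 below 0.03 m and not (x of bead3 in the frame of tray between -0.122 and 0.122 m and y of bead3 in the frame of tray between -0.042 and 0.042 m and height (world z) of bead3 below 0.06 m) and not (x of bead3 in the frame of scoop between -0.036 and 0.04 m and y of bead3 in the frame of scoop between -0.035 and 0.035 m and z of bead3 in the frame of scoop between 0 and 0.04 m)) or (height (world z) of bead4 below 0.03 m and not (x of bead4 in the frame of tray between -0.122 and 0.122 m and y of bead4 in the frame of tray between -0.042 and 0.042 m and height (world z) of bead4 below 0.06 m) and not (x of bead4 in the frame of scoop between -0.036 and 0.04 m and y of bead4 in the frame of scoop between -0.035 and 0.035 m and z of bead4 in the frame of scoop between 0 and 0.04 m)) or (height (world z) of bead5 below 0.03 m and not (x of bead5 in the frame of tray between -0.122 and 0.122 m and y of bead5 in the frame of tray between -0.042 and 0.042 m and height (world z) of bead5 below 0.06 m) and not (x of bead5 in the frame of scoop between -0.036 and 0.04 m and y of bead5 in the frame of scoop between -0.035 and 0.035 m and z of bead5 in the frame of scoop between 0 and 0.04 m)) or (height (world z) of bead6 below 0.03 m and not (x of bead6 in the frame of tray between -0.122 and 0.122 m and y of bead6 in the frame of tray between -0.042 and 0.042 m and height (world z) of bead6 below 0.06 m) and not (x of bead6 in the frame of scoop between -0.036 and 0.04 m and y of bead6 in the frame of scoop between -0.035 and 0.035 m and z of bead6 in the frame of scoop between 0 and 0.04 m))).
It fails at once if a bystander is pushed more than 20 mm from its place (distance of any of reel, glue, jar, pliers, caliper, dish from where it was at the start of the episode above 0.02 m).
It also fails if it takes over 72 s, if anything falls off the work surface, if the arm or the gripper's body presses on something with over 40 N, if the wrist force passes 120 N, or if a joint passes its speed limit or range.

### The arm

A 6-joint arm with a two-finger parallel gripper is mounted at the origin on the work surface. World frame = base frame: x ahead of the robot, y to its left, z up, the work surface at z = 0. Lengths are in m, angles in rad, forces in N, time in s.
With the tool pointing down it reaches from about 0.3 to 0.875 m from the base axis. Payload 6.4 kg.
Tool frame: the origin (TCP) lies at the very end of the fingers, on their centre line; the grasp point (between the pads) lies 19 mm behind it (bot.tcp_to_grasp is the z of the grasp point in the tool frame, in m); z points along the fingers, y is the line along which they close (so a half turn about z gives the same grasp; the last joint's range is limited). The gripper opens to 85 mm and grips with 20 to 120 N. Pads are 22 mm wide; open, the fingers measure 114 mm over their backs; the gripper's body (76 mm by 85 mm) begins 54 mm behind the grasp point. The pads swing forward as they close: fully open they stand 13 mm farther back than shut.
Start: joints at [1.102, 0.181, 1.607, -0, 1.354, -0.206], TCP at [0.149, 0.555, 0.231] pointing down, gripper open.
Joint ranges: [-2.99, 2.99], [-0.89, 2.07], [0.3, 2.58], [-1.14, 4.28], [0, 2.63], [-3.12, 3.12]. Speed limits (rad/s): [2.57, 2.57, 3.01, 3.14, 3.14, 3.14].

### API

Orientations are given as a unit quaternion [x, y, z, w].
In Python, from bench import bot, hand, inverse_kinematics, eyes, job, sensors gives the robot as it stands. Calls block until the motion is done:
- bot.move_pose(position, orientation): joint-space move of the TCP to a pose.
- bot.move_l(position, frame=None, feed=0.15): straight line of the TCP; frame=None keeps the orientation; feed is the mean speed in m/s.
- bot.move_joints(angles): joint-space move.
- hand.gripper_to(opening): opening from 0.0 (shut) to 1.0 (fully open); the grip force is fixed at half the most; returns when the fingers have stopped.
- bot.pause(seconds).
- inverse_kinematics(position, orientation): joint angles nearest the present ones, or None.
- eyes.get_image(name): name is "scene" or "top"; returns the picture (384x512x3 uint8, blue, green, red); there is no depth.
- eyes.calibration(name): a dict with "K" (3x3 intrinsics, pixels), "k1" (the pictures are not rectified: a ray, as slopes to the right and down, at radius r is drawn at 1 + k1 r^2 times it, then the intrinsics apply), "R" (3x3) and "t" (3): a world point X has camera coordinates R X + t. Camera axes: x right, y down, z forward; pixel columns grow to the right and rows downward; lengths in m; the calibration is good to about 2 mm. A picture is of the moment at which its call begins. calibration takes no time and is no camera call.
A pose or a line that the arm cannot do raises bot.PlanningError and nothing moves.
- job.hand_in(): hands the job in; it is judged then, once.
Readings, each from a call of its own:
- sensors.get_t(): time.
- sensors.get_joint_positions(): joint angles.
- sensors.get_joint_velocities(): joint speeds.
- sensors.get_tau(): joint torques, N m.
- sensors.get_tool_pos(): TCP position.
- sensors.get_eef_rot(): TCP orientation.
- sensors.get_contact_force(): force on the tool from outside, world axes, zero at the start.
- sensors.get_moment(): the same for the moment, N m.
- sensors.get_opening(): opening from 0.0 (shut) to 1.0 (fully open).
- sensors.get_grasp_force(): force on a finger pad.
Only numpy, scipy, OpenCV 4.12 (cv2) and the standard library are available. Lean on these libraries where they do the work, as an engineer would, in place of code of your own. Each camera call takes 0.05 s, during which the arm holds its last target. There are 200 camera calls.

## Working session

There is one attempt and no reset: what is moved stays moved. The work goes in short steps, each a Python script; the robot and the scene stay as the last script left them, time stands still between calls to the robot, and variables do not carry over. Pictures are saved under pics/ and viewed, at most 10 in all, crops included, and the job is handed in when it is done.

```bash
ls; mkdir -p pics
python3 - <<'E'
from bench import bot,hand,eyes,sensors
import cv2,numpy as np
for n in("scene","top"):
    im=eyes.get_image(n); cv2.imwrite(f"pics/{n}0.png",im)
    c=eyes.calibration(n); print(n,c)
    cv2.imwrite(f"pics/{n}0b.png",cv2.resize(im,(800,600),interpolation=cv2.INTER_CUBIC))
print(sensors.get_t(),bot.tcp_to_grasp,sensors.get_eef_rot())
E
```

```text
pics
scene {'K': array([[350.80958751,   0.        , 249.79398576],
       [  0.        , 350.80958751, 199.47290326],
       [  0.        ,   0.        ,   1.        ]]), 'k1': -0.00043601473895054147, 'R': array([[ 0.49570131,  0.86848833,  0.0028686 ],
       [ 0.47559773, -0.2686871 , -0.83762404],
       [-0.72669595,  0.41657564, -0.54623963]]), 't': array([-0.25141232, -0.15612487,  1.53132873])}
top {'K': array([[364.5712016 ,   0.        , 255.52890914],
       [  0.        , 364.5712016 , 190.47975723],
       [  0.        ,   0.        ,   1.        ]]), 'k1': 0.0235085668589, 'R': array([[-0.01278092, -0.99948504,  0.02943314],
       [-0.99704417,  0.01050844, -0.07610838],
       [ 0.07575989, -0.03031887, -0.99666504]]), 't': array([-0.00422311,  0.52128223,  0.97990255])}
0.1 -0.0187 [ 1.31017897e-01  9.91379684e-01 -7.50075318e-04 -2.64929529e-04]
```

View pics/scene0b.png

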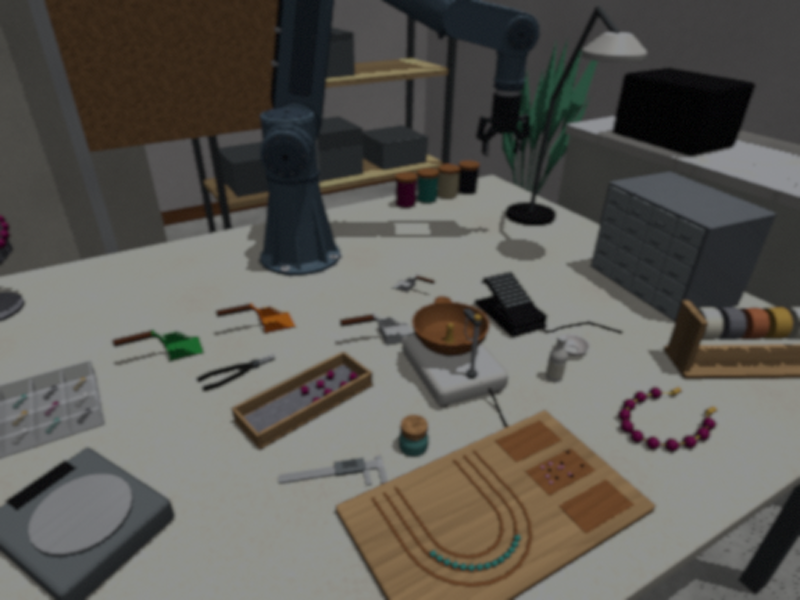

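View pics/top0b.png

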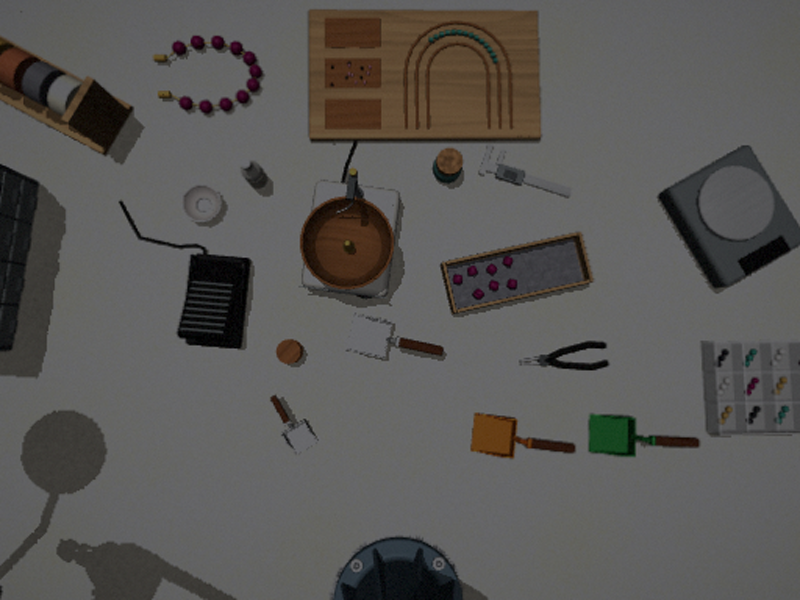

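Scene view (800x600): large silver scoop at about (375,328), trough at (305,397), bowl at (450,328), pedal at (510,300). Top view: the scoop look-alikes are orange (495,435), green (612,435), small silver (298,432) and larger silver, with its pan at (372,337) and handle at (420,347). I choose the larger silver one and check it in a crop while measuring.

```bash
cat > h.py <<'E'
import cv2,numpy as np
from bench import bot,hand,eyes,sensors,inverse_kinematics,job
from scipy.spatial.transform import Rotation as Rn
def cast(name,uv,z):
    c=eyes.calibration(name); uv=np.atleast_2d(np.float64(uv))
    d=cv2.undistortPoints(uv[:,None],c["K"],np.array([c["k1"],0,0,0,0.]))[:,0]
    r=np.c_[d,np.ones(len(d))]@c["R"]; o=-c["R"].T@c["t"]
    return o+r*((z-o[2])/r[:,2])[:,None]
def proj(name,X):
    c=eyes.calibration(name); p,_=cv2.projectPoints(np.atleast_2d(np.float64(X)),cv2.Rodrigues(c["R"])[0],c["t"],c["K"],np.array([c["k1"],0,0,0,0.])); return p[:,0]
def blobs(m,amin=15):
    cs,_=cv2.findContours(m.astype(np.uint8),cv2.RETR_EXTERNAL,cv2.CHAIN_APPROX_NONE)
    return [c for c in cs if cv2.contourArea(c)>=amin]
E
python3 - <<'E'
from h import *
im=cv2.imread("pics/top0.png")
cr=cv2.convertScaleAbs(im[140:300,165:395],alpha=1.9)
cv2.imwrite("pics/crop.png",cv2.resize(cr,None,fx=3.4,fy=3.4,interpolation=cv2.INTER_CUBIC))
hsv=cv2.cvtColor(im,cv2.COLOR_BGR2HSV)
H,S,V=cv2.split(hsv)
print("brown")
for c in blobs((H<20)&(S>110)&(V>30),20):
    r=cv2.minAreaRect(c); print(np.round(r[0],1),np.round(r[1],1),round(r[2],1),cv2.contourArea(c))
print("purple")
for c in blobs((H>140)&(H<178)&(S>90),5):
    M=cv2.moments(c);x=M['m10']/M['m00'];y=M['m01']/M['m00']; print(round(x,1),round(y,1),M['m00'],np.round(cast("top",(x,y),.0145),3))
E
```

```text
brown
[433.  282.3] [26.2  5.3] 2.9 100.0
[334.4 281.3] [66.4 25.3] 8.7 801.0
[178.7 261.4] [17.5  3.5] 60.3 43.0
[269.  221.6] [27.3  5.5] 11.3 113.0
[185.  224.5] [15. 16.] 90.0 183.5
[330.6 173.9] [33.1 91.1] 77.3 2874.0
[221.5 155. ] [58. 59.] 90.0 2318.5
[287.2 102.8] [16.1 15.8] 18.4 193.5
[33.5 59.1] [92.1 38.4] 28.1 823.5
[271.5  48. ] [ 82. 147.] 90.0 11776.5
purple
480.9 246.4 24.0 [[ 0.361 -0.628  0.014]]
305.9 187.7 24.5 [[ 0.528 -0.15   0.014]]
327.5 181.4 24.0 [[ 0.545 -0.211  0.014]]
315.5 182.3 23.0 [[ 0.543 -0.177  0.014]]
292.5 178.4 24.0 [[ 0.554 -0.113  0.014]]
301.8 172.8 23.0 [[ 0.57  -0.14   0.014]]
314.2 171.9 25.0 [[ 0.572 -0.174  0.014]]
324.5 167.0 23.5 [[ 0.585 -0.204  0.014]]
131.3 68.0 37.0 [[0.867 0.331 0.014]]
144.1 66.4 38.0 [[0.872 0.296 0.014]]
118.7 65.4 39.5 [[0.875 0.366 0.014]]
154.8 61.4 38.0 [[0.887 0.267 0.014]]
161.2 45.1 124.5 [[0.934 0.249 0.014]]
150.8 30.3 37.0 [[0.976 0.278 0.014]]
114.2 30.3 44.5 [[0.975 0.379 0.014]]
139.0 26.5 37.5 [[0.987 0.311 0.014]]
125.8 26.6 43.5 [[0.986 0.347 0.014]]
```

View pics/crop.png

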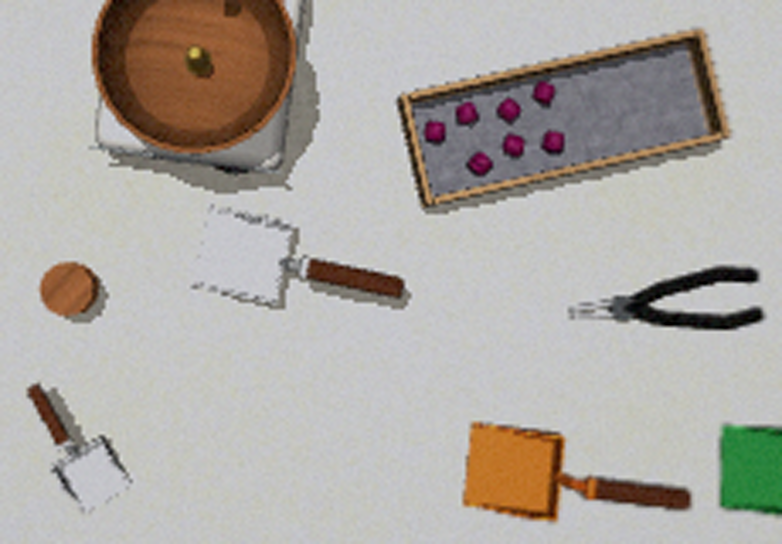

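The crop confirms it: the larger silver scoop has its pan at crop (245,250) and handle (355,278), nose to the left. The small silver one is at (90,470). The trough is at crop (565,118), with its seven beads at the left.

Run:
```python
from h import *
im=cv2.imread("pics/top0.png"); H,S,V=cv2.split(cv2.cvtColor(im,cv2.COLOR_BGR2HSV))
B=blobs((H<20)&(S>110)&(V>30),20)
near=lambda p:min(B,key=lambda c:np.hypot(*(np.array(cv2.minAreaRect(c)[0])-p)))
r=lambda a:np.round(a,4).tolist()
# tray
b=cast("top",cv2.boxPoints(cv2.minAreaRect(near((330,174)))),.036)
print("tray",r(b[:,:2]),r(b.mean(0)[:2]),r(np.linalg.norm(b-np.roll(b,1,0),axis=1)))
hp=cast("top",near((330,174))[:,0],.036)[:,:2]; rr=cv2.minAreaRect(hp.astype(np.float32)*1000); print(rr)
# scoop
h=near((269,221)); hw=cast("top",h[:,0],.058)[:,:2]; m=hw.mean(0)
rr=cv2.minAreaRect(hw.astype(np.float32)*1000); print("handle",rr)
pan=np.array([(212,205),(193,288),(297,230),(283,305)])/3.4+[165,140]
pn=cast("top",pan[:2],0.002).mean(0); pb=cast("top",pan[2:],.03).mean(0)
print("nose",r(pn),"back",r(pb),"dir",np.degrees(np.arctan2(*(pn-pb)[:2][::-1])),np.linalg.norm((pn-pb)[:2]))
# bowl
c=near((221,155)); cc,rad=cv2.minEnclosingCircle(c); e=cv2.fitEllipse(c); print("bowl",cc,rad,e,r(cast("top",cc,.112)),r(cast("top",e[0],.112)), "spindle",r(cast("top",(np.array([193,53])/3.4+[165,140]),.107)))
# pedal
m=(V<55); m[:, :100]=0; m[:,175:]=0; m[:155]=0; m[235:]=0
c=max(blobs(m),key=cv2.contourArea); rr=cv2.minAreaRect(c); print("pedal",rr)
for z in(0.02,.05):
  b=cast("top",cv2.boxPoints(rr),z); print(z,r(b[:,:2]),r(b.mean(0)),r(np.linalg.norm(b-np.roll(b,1,0),axis=1)))
t=im[145:240,95:180]; s=cv2.imread("pics/scene0.png")[150:245,280:375]
f=lambda a:cv2.resize(cv2.convertScaleAbs(a,alpha=2.5),(380,430),interpolation=cv2.INTER_CUBIC)
cv2.imwrite("pics/pedal.png",np.hstack([f(t),f(s)]))
```

```text
tray [[0.581, -0.0839], [0.634, -0.3291], [0.5449, -0.3458], [0.493, -0.102]] [0.5632, -0.2152] [0.0898, 0.2509, 0.0907, 0.2493]
((563.0068969726562, -214.8910675048828), (89.97660827636719, 249.12733459472656), 12.034699440002441)
handle ((436.08819580078125, -43.39598083496094), (71.50525665283203, 14.359518051147461), 78.00765991210938)
nose [0.4624, 0.0758, 0.002] back [0.4444, 0.0051, 0.03] dir 75.73078850953426 0.0729338923304723
bowl (221.57176208496094, 155.1150665283203) 30.010990142822266 ((222.0413360595703, 156.20982360839844), (55.97106170654297, 57.495826721191406), 101.42879486083984) [[0.6037, 0.0763, 0.112]] [[0.601, 0.0751, 0.112]] spindle [[0.6034, 0.0761, 0.107]]
pedal ((127.83103942871094, 188.52761840820312), (61.03843307495117, 64.5263442993164), 4.763641834259033)
0.02 [[0.4514, 0.4216], [0.6255, 0.4109], [0.6105, 0.2474], [0.4355, 0.2605]] [0.5307, 0.3351, 0.02] [0.1619, 0.1744, 0.1641, 0.1755]
0.05 [[0.4512, 0.4095], [0.62, 0.3991], [0.6055, 0.2406], [0.4358, 0.2533]] [0.5282, 0.3256, 0.05] [0.157, 0.1691, 0.1592, 0.1702]
```

View pics/pedal.png

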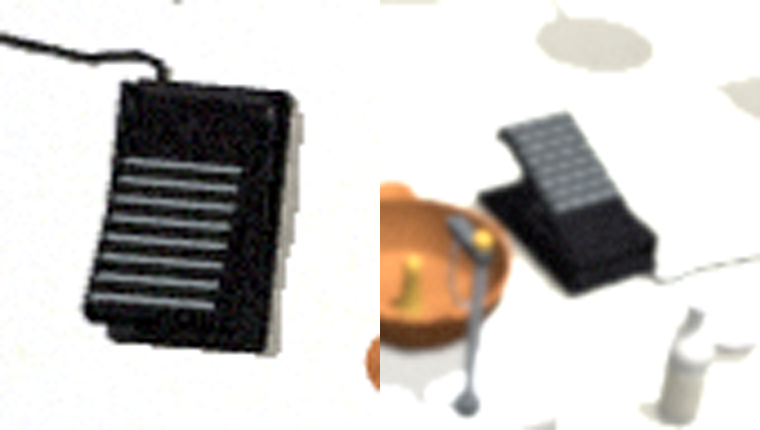

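Pedal crop: ribs run up to the toe at crop (152,305), about full-image pixel (129,212). Next, I plan the poses and check IK before moving.

```bash
cat >> h.py <<'E'
GX,GZ=-.085,.0403   # TCP in scoop frame (grasp at z=.059)
SG=1
def tcp(p,head,pitch=0,ref=(0,0,0),sg=None):
    """TCP pose putting scoop-frame point ref at world p, heading & nose-up pitch in deg"""
    sg=SG if sg is None else sg
    R=Rn.from_euler('z',head,degrees=True)*Rn.from_euler('y',-pitch,degrees=True)
    T=R*Rn.from_matrix(np.diag([sg,-sg,-1.]))
    return np.array(p)+R.apply(np.array([GX,0,GZ])-ref), T.as_quat()
def ml(p,head,pitch=0,ref=(0,0,0),feed=.15): 
    P,q=tcp(p,head,pitch,ref); bot.move_l(P.tolist(),q.tolist(),feed=feed)
hd=lambda a:np.array([np.cos(np.radians(a)),np.sin(np.radians(a)),0])
TR=np.array([.563,-.215,0]);TA=102; SC=np.array([.454,.0417,0]);SA=78; BW=np.array([.6035,.0762,0]); PA=95
NOSE=(.035,0,0);BACK=(-.035,0,0)
E
python3 - <<'E'
from h import *
print("q",np.round(sensors.get_joint_positions(),2))
L=[("hover",SC+[0,0,.12],SA,0,(0,0,0)),("grip",SC,SA,0,(0,0,0)),("tray",TR-hd(TA)*.072+[0,0,.006],TA,0,(0,0,0)),("wall",TR+hd(TA)*.118+[0,0,.006],TA,0,NOSE),
("back",TR+hd(TA)*.118+[0,0,.006],TA,25,NOSE),("lift",TR+hd(TA)*.1+[0,0,.16],TA,25,NOSE)]
n=BW-hd(PA)*.03+[-.006,0,.122]
L+=[(f"pour{p}",n,PA,p,NOSE) for p in(20,0,-20,-40,-55)]
for sg in(1,-1):
  for nm,p,h,pi,r in L:
    P,q=tcp(p,h,pi,r,sg); j=inverse_kinematics(P.tolist(),q.tolist()); print(sg,nm,np.round(P,3),None if j is None else np.round(j,2))
# pedal
a=lambda uv:np.array(uv)/[4.47,4.526]+[95,145]
print("toe rib",cast("top",a((152,305)),.07),"rib2",cast("top",a((158,286)),.066),"rib top",cast("top",a((182,164)),.03))
print("base R",cast("top",[a((292,93)),a((268,352))],.0),"L",cast("top",[a((110,340))],.0))
E
```

```text
q [ 1.1   0.18  1.61  0.    1.35 -0.21]
1 hover [ 0.436 -0.041  0.16 ] [-0.37 -0.05  2.01 -0.    1.19 -0.16]
1 grip [ 0.436 -0.041  0.04 ] [-0.37  0.16  2.08 -0.    0.9  -0.16]
1 tray [ 0.596 -0.369  0.046] [-0.72  0.64  1.37 -0.    1.13 -0.93]
1 wall [ 0.563 -0.217  0.046] [-0.56  0.47  1.65 -0.    1.03 -0.77]
1 back [ 0.565 -0.223 -0.008] [-0.71  0.75  1.41  0.27  1.35 -1.03]
1 lift [ 0.568 -0.24   0.146] [-0.73  0.56  1.34  0.25  1.6  -0.98]
1 pour20 [ 0.611 -0.08   0.119] [-0.48  0.48  1.51  0.3   1.36 -0.66]
1 pour0 [ 0.611 -0.073  0.162] [-0.31  0.33  1.56 -0.    1.24 -0.4 ]
1 pour-20 [ 0.609 -0.052  0.201] [-0.1   0.29  1.58 -0.36  1.23 -0.07]
1 pour-40 [ 0.606 -0.019  0.23 ] [ 0.11  0.34  1.56 -0.72  1.33  0.24]
1 pour-55 [0.603 0.011 0.243] [ 0.25  0.45  1.53 -0.95  1.47  0.42]
-1 hover [ 0.436 -0.041  0.16 ] [-0.37 -0.05  2.01 -0.    1.19  2.98]
-1 grip [ 0.436 -0.041  0.04 ] [-0.37  0.16  2.08 -0.    0.9   2.98]
-1 tray [ 0.596 -0.369  0.046] [-0.72  0.64  1.37 -0.    1.13  2.21]
-1 wall [ 0.563 -0.217  0.046] [-0.56  0.47  1.65 -0.    1.03  2.37]
-1 back [ 0.565 -0.223 -0.008] [-0.71  0.75  1.41  0.27  1.35  2.12]
-1 lift [ 0.568 -0.24   0.146] [-0.73  0.56  1.34  0.25  1.6   2.17]
-1 pour20 [ 0.611 -0.08   0.119] [-0.48  0.48  1.51  0.3   1.36  2.48]
-1 pour0 [ 0.611 -0.073  0.162] [-0.31  0.33  1.56 -0.    1.24  2.74]
-1 pour-20 [ 0.609 -0.052  0.201] [-0.1   0.29  1.58 -0.36  1.23  3.07]
-1 pour-40 [ 0.606 -0.019  0.23 ] [ 0.11  0.34  1.56 -0.72  1.33 -2.9 ]
-1 pour-55 [0.603 0.011 0.243] [ 0.25  0.45  1.53 -0.95  1.47 -2.72]
toe rib [[0.46457621 0.3158771  0.07      ]] rib2 [[0.47539577 0.31387937 0.066     ]] rib top [[0.54873821 0.3117547  0.03      ]]
base R [[0.59515695 0.25350828 0.        ]
 [0.43654245 0.26700558 0.        ]] L [[0.44516732 0.36281009 0.        ]]
```

Run:
```python
from h import *
P,q=tcp(SC+[0,0,.12],SA); bot.move_pose(P.tolist(),q.tolist())
ml(SC,SA,feed=.1)
hand.gripper_to(0.0); print(sensors.get_opening(),sensors.get_grasp_force(),sensors.get_contact_force(),sensors.get_tool_pos())
ml(SC+[0,0,.10],SA,feed=.12)
print(sensors.get_contact_force(),sensors.get_t())
P,q=tcp(TR-hd(TA)*.072+[0,0,.10],TA); bot.move_pose(P.tolist(),q.tolist())
print(sensors.get_t(),sensors.get_opening())
t=eyes.get_image("top");s=eyes.get_image("scene");cv2.imwrite("pics/t1.png",t);cv2.imwrite("pics/s1.png",s)
f=lambda a:cv2.resize(cv2.convertScaleAbs(a,alpha=1.9),(400,400),interpolation=cv2.INTER_CUBIC)
cv2.imwrite("pics/v1.png",np.hstack([f(t[110:240,270:400]),f(s[170:300,130:260])]))
```

```text
0.172069649742596 62.593406438827515 [-0.21883975  0.2885779   1.02167147] [ 0.43642386 -0.04146106  0.0404246 ]
[-0.21295694 -0.54911918 -1.94420586] 5.4417
6.8083 0.17386026500150056
```

View pics/v1.png

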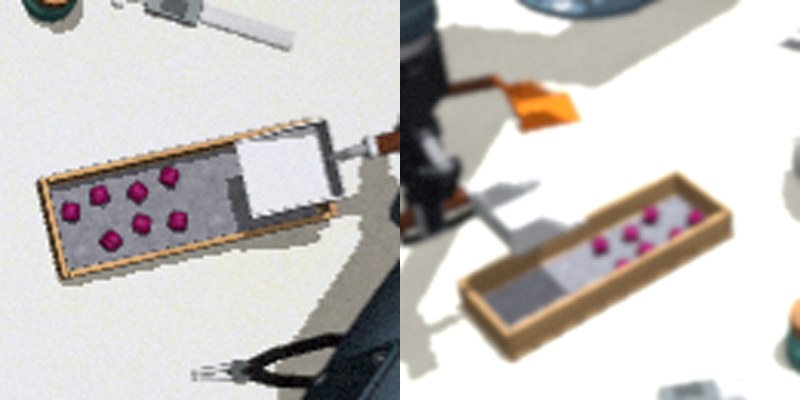

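Crop: the scoop is held level over the empty half of the trough, nose corners at crop (238,142) and (250,220). All seven beads are still at the left. I check the lateral alignment numerically, then lower.

Run:
```python
from h import *
t=np.array([[238,142],[250,220]])/3.077+[270,110]
w=cast("top",t,.1)-TR
n=hd(TA); l=np.array([-n[1],n[0],0])
print("nose corners tray frame",np.round(np.c_[w@n,w@l],4))
ml(TR-n*.072+[0,0,.012],TA,feed=.12)
f0=sensors.get_contact_force()
for z in(.009,.0075,.0065,.006,.0055,.005,.0045):
    ml(TR-n*.072+[0,0,z],TA,feed=.02); f=sensors.get_contact_force(); print(z,np.round(f-f0,2),np.round(sensors.get_tool_pos()[2]-GZ,4))
    if (f-f0)[2]>1.5: break
print(sensors.get_t())
```

```text
nose corners tray frame [[-0.0359 -0.0308]
 [-0.0301  0.0346]]
0.009 [-0.39 -0.88  1.02] 0.0095
0.0075 [0.81 0.2  0.06] 0.0075
0.0065 [1.2  0.1  0.03] 0.0065
0.006 [ 1.03 -0.09  1.74] 0.0063
8.8417
```

Run:
```python
from h import *
print([np.round(sensors.get_contact_force(),2).tolist() for _ in range(3)])
t=eyes.get_image("top")
c=cv2.resize(cv2.convertScaleAbs(t[140:220,275:385],alpha=1.6),None,fx=7,fy=7,interpolation=cv2.INTER_CUBIC)
n=hd(TA); l=np.array([-n[1],n[0],0])
for a,b,z,col in [(.12,.04,.036,(0,255,0)),(-.12,.04,.036,(0,255,0)),(.12,-.04,.036,(0,255,0)),(-.12,-.04,.036,(0,255,0)),(-.037,.033,.007,(0,0,255)),(-.037,-.033,.007,(0,0,255)),(-.107,.033,.035,(0,0,255)),(-.107,-.033,.035,(0,0,255))]:
    p=(proj("top",TR*[1,1,0]+n*a+l*b+[0,0,z])[0]-[275,140]+.5)*7; cv2.circle(c,tuple(int(v) for v in p),4,col,1)
cv2.imwrite("pics/v2.png",c)
```

```text
[[0.2, -0.06, 0.92], [0.2, -0.06, 0.92], [0.2, -0.06, 0.92]]
```

View pics/v2.png

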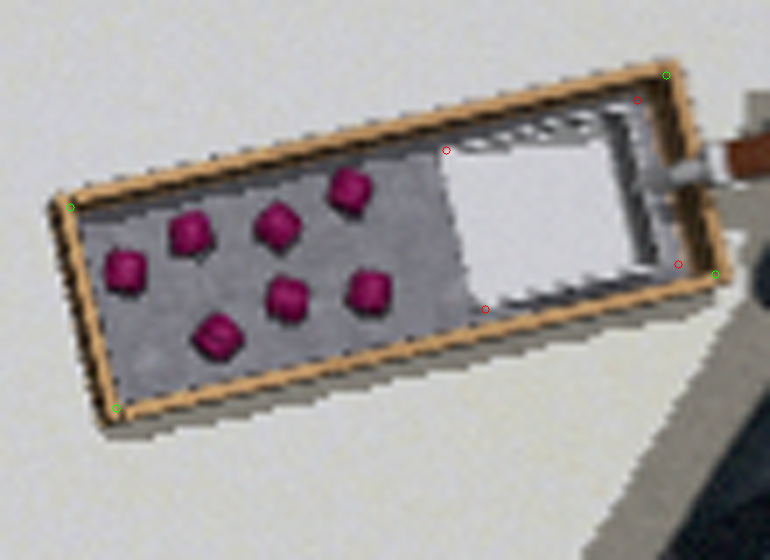

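Overlay: the scoop sits on the floor of the empty end, sides parallel to the walls, nose edge at crop x about 443–470. The markers agree within about 3 mm, and the beads lie clear ahead. Pushing now.

Run:
```python
from h import *
n=hd(TA); g=lambda x,p,z=.006,f=.05: ml(TR+n*x+[0,0,z],TA,p,NOSE,feed=f)
g(-.037,-1.5,f=.03); f0=np.array(sensors.get_contact_force())
for x in (0,.04,.07,.09): 
    g(x,-1.5); print(x,np.round(sensors.get_contact_force()-f0,2))
x=.09
while x<.122:
    x+=.003; g(x,-1.5,f=.03); f=np.array(sensors.get_contact_force())-f0; print(round(x,3),round(f@n,2),round(f[2],2))
    if f@n<-7: break
print(sensors.get_t(),sensors.get_grasp_force())
t=eyes.get_image("top");s=eyes.get_image("scene")
f=lambda a:cv2.resize(cv2.convertScaleAbs(a,alpha=1.7),(400,400),interpolation=cv2.INTER_CUBIC)
cv2.imwrite("pics/v3.png",np.hstack([f(t[130:220,275:365]),f(s[210:300,150:240])]))
```

```text
0 [-1.21  1.59  0.56]
0.04 [-0.47  1.78 -0.23]
0.07 [-2.3   1.36  0.42]
0.09 [-1.64  1.73 -0.18]
0.093 0.91 -1.48
0.096 1.09 -0.45
0.099 1.32 -0.08
0.102 0.47 0.41
0.105 0.71 -0.34
0.108 0.08 0.15
0.111 0.51 -0.41
0.114 -0.5 0.76
0.117 -5.37 2.37
0.12 -10.88 3.24
14.7917 62.855204343795776
```

View pics/v3.png

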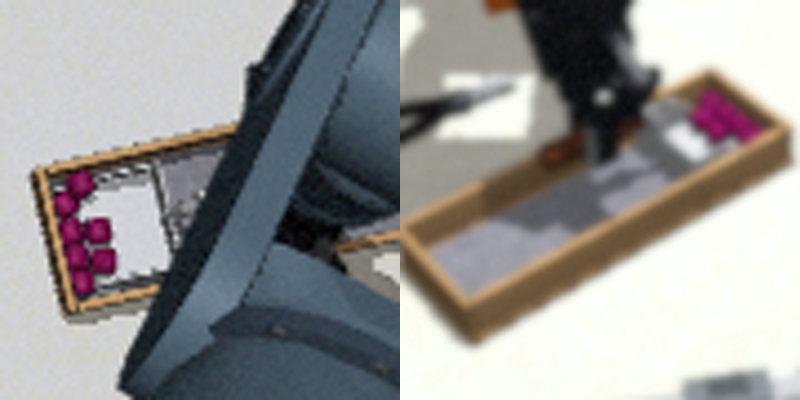

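All seven beads are at the end wall, ahead of or on the tongue (crop (65–105,180–285)). The nose touched the wall at about 0.117. Next: tilt the nose up slowly about the back edge, then look.

Run:
```python
from h import *
n=hd(TA); b=lambda p,z,f=.03,x=.048: ml(TR+n*x+[0,0,z],TA,p,BACK,feed=f)
b(0,.006,.02)
b(6,.0065,.02); b(13,.007,.02); bot.pause(.4); b(22,.010,.03); bot.pause(.3)
print(sensors.get_t(),np.round(sensors.get_contact_force(),2))
t=eyes.get_image("top");s=eyes.get_image("scene")
f=lambda a:cv2.resize(cv2.convertScaleAbs(a,alpha=1.7),(400,400),interpolation=cv2.INTER_CUBIC)
cv2.imwrite("pics/v4.png",np.hstack([f(t[130:220,275:365]),f(s[210:300,150:240])]))
```

```text
17.3333 [ 0.13 -0.06 -1.24]
```

View pics/v4.png

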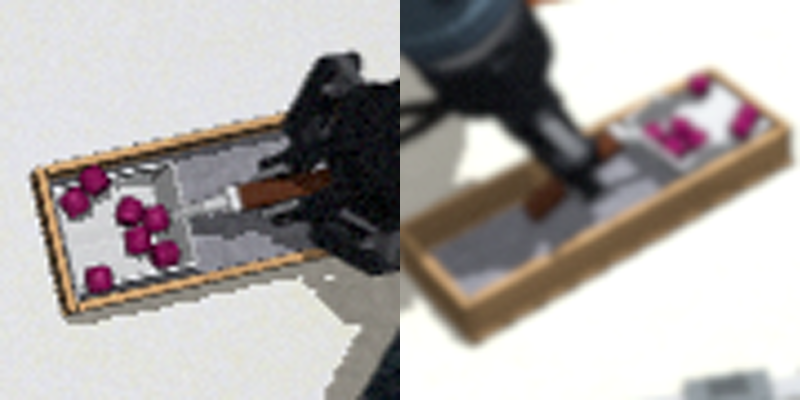

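Crop: four beads are in the back of the pan (around (145,225)). Three hang at the tongue's sides against the trough walls ((75,203), (95,180), (100,277)). Shifting the scoop sideways to each wall should feed them in.

Run:
```python
from h import *
n=hd(TA); l=np.array([-n[1],n[0],0])
g=lambda y,f=.03,p=22: ml(TR+n*.048+l*y+[0,0,.010],TA,p,BACK,feed=f)
f0=np.array(sensors.get_contact_force())
lim={}
for s in(1,-1):
    y=0
    while abs(y)<.010:
        y+=s*.002; g(y); F=(np.array(sensors.get_contact_force())-f0)@l
        if F*s<-4: break
    print(s,y,F); lim[s]=y
    bot.pause(.2); g(0)
c=(lim[1]+lim[-1])/2; g(c); print(c,sensors.get_t())
t=eyes.get_image("top");s=eyes.get_image("scene")
f=lambda a:cv2.resize(cv2.convertScaleAbs(a,alpha=1.7),(400,400),interpolation=cv2.INTER_CUBIC)
cv2.imwrite("pics/v5.png",np.hstack([f(t[130:220,275:365]),f(s[210:300,150:240])]))
```

```text
1 0.008 -6.295509363252263
-1 -0.01 4.730425349480357
-0.001 21.2333
```

View pics/v5.png

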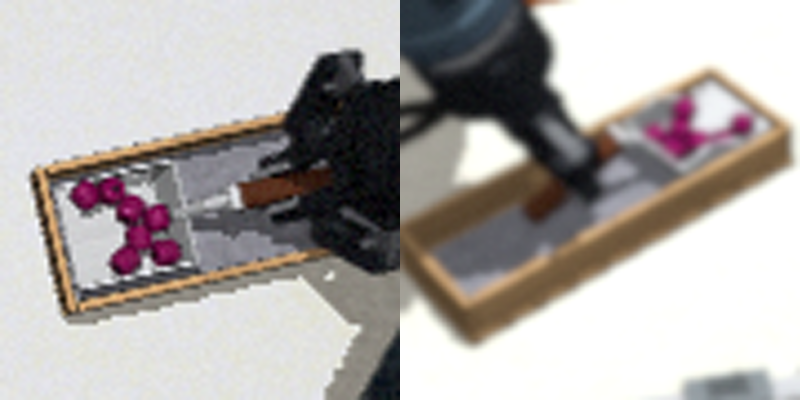

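Now six beads are inside, and one at crop (85,193) is still on the tongue near the edge. I'll tilt more, retreat within the trough and wiggle, then look before lifting clear.

Run:
```python
from h import *
n=hd(TA); l=np.array([-n[1],n[0],0])
g=lambda x,y,p,z=.012,f=.04: ml(TR+n*x+l*y+[0,0,z],TA,p,BACK,feed=f)
g(.046,-.001,28,.0135); g(.046,-.006,28,.0135,.06); g(.046,.003,28,.0135,.06);g(.046,-.001,28,.0135,.06)
g(.0,-.001,28,.0135,.10); bot.pause(.2)
print(sensors.get_t())
t=eyes.get_image("top");s=eyes.get_image("scene")
f=lambda a:cv2.resize(cv2.convertScaleAbs(a,alpha=1.7),(400,400),interpolation=cv2.INTER_CUBIC)
cv2.imwrite("pics/v6.png",np.hstack([f(t[130:220,275:365]),f(s[210:300,150:240])]))
```

```text
23.2083
```

View pics/v6.png

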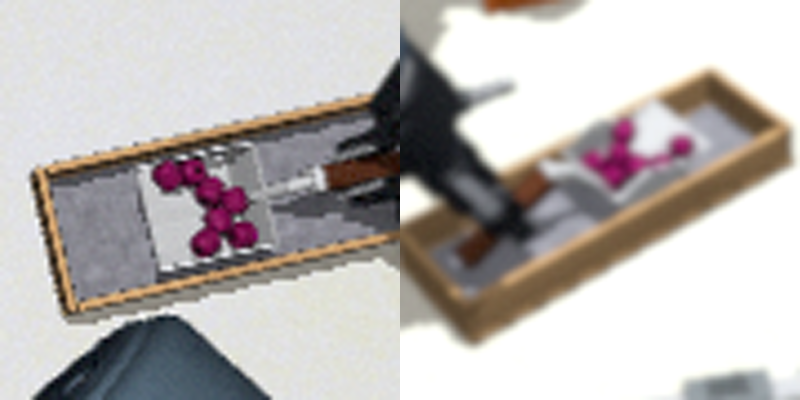

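All seven are riding in the scoop, with the front one at crop (165,175) close to the far-side edge. I add a small roll (far side up) to settle it inward, then lift clear with a pause.

```bash
cat >> h.py <<'E'
def tcpr(p,head,pitch=0,roll=0,ref=(0,0,0)):
    R=Rn.from_euler('ZYX',[head,-pitch,roll],degrees=True); T=R*Rn.from_matrix(np.diag([1.,-1,-1]))
    return np.array(p)+R.apply(np.array([GX,0,GZ])-ref), T.as_quat()
def mr(p,head,pitch=0,roll=0,ref=(0,0,0),feed=.1):
    P,q=tcpr(p,head,pitch,roll,ref); bot.move_l(P.tolist(),q.tolist(),feed=feed)
E
python3 - <<'E'
from h import *
n=hd(TA); l=np.array([-n[1],n[0],0])
g=lambda x,y,z,r=-8,f=.04: mr(TR+n*x+l*y+[0,0,z],TA,28,r,BACK,feed=f)
g(0,-.001,.019); g(0,.003,.019,f=.08);g(0,-.004,.019,f=.08); g(0,-.001,.019,-10,.06)
bot.pause(.2)
g(0,-.001,.10,-10,.06); bot.pause(.3)
print(sensors.get_t())
t=eyes.get_image("top");s=eyes.get_image("scene")
f=lambda a:cv2.resize(cv2.convertScaleAbs(a,alpha=1.7),(400,400),interpolation=cv2.INTER_CUBIC)
cv2.imwrite("pics/v7.png",np.hstack([f(t[130:220,275:365]),f(s[190:280,150:240])]))
E
```

```text
26.4
```

View pics/v7.png

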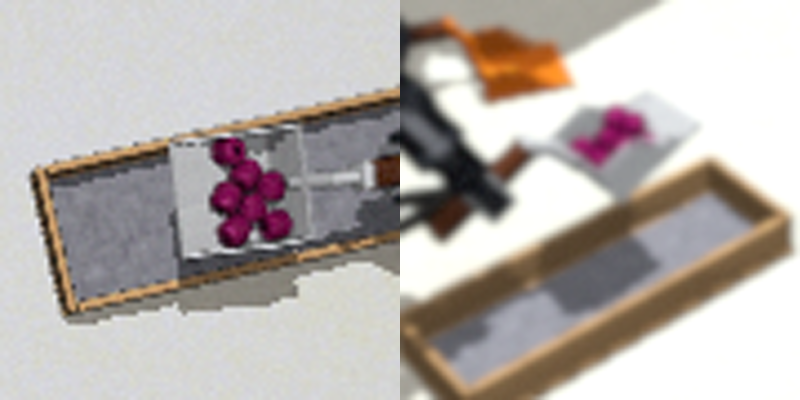

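All seven beads are seated well back in the pan, clear of the trough (crop (215–290,150–240)). That was picture 11, one over the limit of 10, so from here I check by numbers only. Next I carry them to the bowl and pour.

```bash
cat >> h.py <<'E'
def purple(name="top"):
    im=eyes.get_image(name); H,S,V=cv2.split(cv2.cvtColor(im,cv2.COLOR_BGR2HSV)); o=[]
    for c in blobs((H>140)&(H<178)&(S>90),4):
        M=cv2.moments(c); o.append((M['m10']/M['m00'],M['m01']/M['m00'],M['m00']))
    return im,np.array(o)
E
python3 - <<'E'
from h import *
n=hd(TA); l=np.array([-n[1],n[0],0])
mr(TR-l*.001+[0,0,.14],TA,25,-8,BACK,.1)
N=BW-hd(PA)*.033+[-.006,0,0]
g=lambda p,z,f: mr(N+[0,0,z],PA,p,0,NOSE,f)
g(18,.17,.10); g(10,.135,.06)
print(sensors.get_t())
g(0,.125,.04)
for p,z in((-8,.123),(-15,.12),(-22,.116)): g(p,z,.04); bot.pause(.15)
for p,z in((-32,.112),(-42,.108),(-52,.106)): g(p,z,.05)
bot.pause(.4)
print(sensors.get_t(),np.round(sensors.get_contact_force(),1))
im,o=purple(); cv2.imwrite("pics/p1.png",im)
r=proj("top",[BW+[0,0,.1]])[0]; print(r); print(np.round(o[(abs(o[:,:2]-r)<130).all(1)],1))
E
```

```text
29.6583
34.1167 [-0.6  0.7 -0.3]
[221.90420351 156.02970029]
[[232.5 170.3   9.5]
 [221.  162.    6. ]
 [131.3  68.   35. ]
 [144.1  66.5  38. ]
 [118.7  65.5  40.5]
 [154.8  61.4  37.5]
 [161.2  45.2 122.5]
 [150.7  30.4  39. ]
 [114.2  30.2  44.5]
 [139.   26.5  37. ]
 [125.8  26.5  42.5]]
```

Run:
```python
from h import *
N=BW-hd(PA)*.033+[-.006,0,0]
g=lambda p,z,f,N=N: mr(N+[0,0,z],PA,p,0,NOSE,f)
g(-60,.108,.06); g(-60,.18,.10); bot.pause(.2)
g(-10,.19,.25)
P,q=tcp(SC+[0,-.03,.14],SA); bot.move_pose(P.tolist(),q.tolist())
print(sensors.get_t(),np.round(sensors.get_contact_force(),1),sensors.get_opening())
im,o=purple(); cv2.imwrite("pics/p2.png",im)
r=proj("top",[BW+[0,0,.08]])[0]; k=o[(o[:,1]>80)]
for u,v,a in k: print(np.round((u,v,a),1),np.round(cast("top",(u,v),.0765)[0]-BW,3))
_,o=purple("scene"); r=proj("scene",[BW+[0,0,.08]])[0]; print(r,np.round(o[np.hypot(*(o[:,:2]-r).T)<100],1))
```

```text
37.4917 [ 0.7 -0.5 -0.9] 0.16825779212604733
[480.9 246.4  24. ] [-0.237 -0.664  0.077]
[221.1 171.3  22.5] [-0.036  0.004  0.077]
[231.6 169.1  24. ] [-0.03  -0.023  0.077]
[220.1 163.2  26.5] [-0.015  0.006  0.077]
[211.1 159.9  27.5] [-0.006  0.029  0.077]
[236.4 152.6  25. ] [ 0.013 -0.036  0.077]
[222.5 150.3  22. ] [ 0.019 -0.     0.077]
[218.1 143.7  25.5] [0.036 0.011 0.077]
[286.84511776 213.5642876 ] [[291.  217.   12. ]
 [275.7 211.8  11.5]
 [293.9 210.9  13. ]
 [282.3 209.4  17. ]
 [259.6 123.8 135.5]]
```

All seven beads are in the bowl. I set the scoop down at its original place and release it.

Run:
```python
from h import *
D=SC+[0,-.01,0]
ml(D+[0,0,.03],SA,feed=.12); ml(D+[0,0,.006],SA,feed=.04); f0=np.array(sensors.get_contact_force())
for z in(.003,.0015,.0005,-.0005,-.0015,-.0025):
    ml(D+[0,0,z],SA,feed=.02); f=np.array(sensors.get_contact_force())-f0; print(z,np.round(f,2))
    if f[2]>2: break
hand.gripper_to(.45); bot.pause(.2); print(sensors.get_opening(),sensors.get_grasp_force(),sensors.get_contact_force())
ml(D+[0,0,.16],SA,feed=.12); print(sensors.get_t())
P,_=tcp(D,SA)
bot.move_pose([.38,.31,.2],sensors.get_eef_rot()); hand.gripper_to(0.0)
im=eyes.get_image("top"); cv2.imwrite("pics/d.png",im)
H,S,V=cv2.split(cv2.cvtColor(im,cv2.COLOR_BGR2HSV))
for c in blobs((H<20)&(S>110)&(V>30),20):
    r=cv2.minAreaRect(c); print(np.round(r[0],1),np.round(r[1],1),round(r[2],1))
# edge-based pan outline vs background for flatness: compare the handle to start
print(sensors.get_t(),sensors.get_tool_pos())
```

```text
0.003 [ 0.08 -0.57  5.91]
0.4485049414729464 0.0 [ 0.51335971 -1.05586358 -0.68355277]
41.7333
[433.  282.2] [26.2  5.4] 2.6
[334.4 281.1] [66.2 25.5] 8.1
[273.7 221.8] [27.7  5.3] 11.3
[185.  224.5] [15. 16.] 90.0
[313.4 177.9] [33.1 57.5] 77.5
[358.9 167.7] [32.8 33.4] 77.7
[221.5 155. ] [58. 59.] 90.0
[287.3 102.9] [15.7 15.7] 26.6
[33.4 59.2] [92.  38.3] 27.9
[271.5  48. ] [ 82. 147.] 90.0
43.6 [0.38012725 0.30982253 0.20002489]
```

Run:
```python
from h import *
P=np.array([.4766,.3120]); q=Rn.from_euler('z',-5,degrees=True)*Rn.from_matrix(np.diag([-1.,1,-1])); q=q.as_quat().tolist()
bot.move_pose([*P,.11],q); bot.move_l([*P,.082],q,feed=.08); bot.pause(.3); f0=np.array(sensors.get_contact_force()); print(np.round(f0,2),sensors.get_tool_pos())
z=.082
while z>.045:
    z-=.0015; bot.move_l([*P,z],q,feed=.02); f=(np.array(sensors.get_contact_force())-f0)[2]
    if f>1: print(round(z,4),round(f,2),round(sensors.get_tool_pos()[2],4))
    if f>2.2: break
print(sensors.get_t())
```

```text
[-0.18 -0.22 -0.12] [0.47677208 0.31208711 0.08232052]
0.079 1.61 0.0792
0.0775 2.76 0.0777
46.7
```

Run:
```python
from h import *
P=[.4766,.3120]; q=sensors.get_eef_rot(); q=[float(v) for v in q]
for z in(.0765,.0755,.0745,.0735,.0725,.0715,.0705,.0695):
    bot.move_l([*P,z],q,feed=.015); bot.pause(.05); f=np.array(sensors.get_contact_force())+[.18,.22,.12]; print(z,np.round(f,2),np.round(sensors.get_moment(),2),round(sensors.get_tool_pos()[2],4))
    if f[2]>8: break
print(sensors.get_t())
```

```text
0.0765 [0.21 1.16 2.51] [0.15 0.04 0.01] 0.0766
0.0755 [-0.52  1.05  3.53] [ 0.16  0.09 -0.01] 0.0755
0.0745 [-0.16  1.03  3.61] [ 0.21  0.09 -0.01] 0.0745
0.0735 [-0.3   0.51  4.44] [0.16 0.09 0.03] 0.0735
0.0725 [-0.46  0.53  3.88] [0.13 0.15 0.02] 0.0725
0.0715 [-1.13  0.93  3.63] [0.15 0.18 0.01] 0.0715
0.0705 [-0.96  0.55  4.08] [ 0.08  0.19 -0.  ] 0.0705
0.0695 [-0.1   1.87  4.08] [ 0.09  0.23 -0.01] 0.0695
49.1
```

Run:
```python
from h import *
P=[.4766,.3120]; q=[float(v) for v in sensors.get_eef_rot()]
def F():
    a=[]
    for _ in range(6): bot.pause(.06); a.append(np.array(sensors.get_contact_force())+[.18,.22,.12])
    return np.round(np.mean(a,0),2)
for z in(.0675,.065,.0625):
    bot.move_l([*P,z],q,feed=.015); print(z,F(),round(sensors.get_tool_pos()[2],4))
im,o=purple(); cv2.imwrite("pics/e.png",im); s=eyes.get_image("scene"); cv2.imwrite("pics/es.png",s)
print(sum(np.hypot(*(cast("top",x[:2],.0765)[0]-BW)[:2])<.06 for x in o),sensors.get_t())
# toe rib rows: bright ribs on the treadle, left part of pad, before and after (scene view)
a=cv2.imread("pics/scene0.png")
for nm,i in(("before",a),("after",s)):
    g=cv2.cvtColor(i,cv2.COLOR_BGR2GRAY)[165:215,300:345]; c=max(blobs(g<75),key=cv2.contourArea)[:,0]; print(nm,c.min(0)+[300,165],c.max(0)+[300,165])
```

```text
0.0675 [-0.48  1.36  4.66] 0.0676
0.065 [-1.03  0.86  5.1 ] 0.0651
0.0625 [-1.95  1.19  5.39] 0.0627
7 51.1667
before [300 175] [344 214]
after [300 165] [344 214]
```

Displacement suggests about 0.14 rad and force about 0.12 rad. Going 1.5 mm deeper centres both in the band.

Run:
```python
from h import *
q=[float(v) for v in sensors.get_eef_rot()]
bot.move_l([.4766,.3120,.061],q,feed=.015); 
for _ in range(4): bot.pause(.2); print(np.round(sensors.get_contact_force(),2))
print(sensors.get_t()); print(job.hand_in())
```

```text
[-1.36  0.59  5.78]
[-1.64  0.43  4.27]
[-2.55  0.35  6.16]
[-1.31  1.11  5.55]
52.2167
the job is handed in; nothing more can be done
None
```

I handed the job in at 52.2 s, but the hand-in gave no verdict: all seven beads are in the bowl, the scoop is released on the bench about 10 mm from where it started, and the fingers are holding the pedal at about 0.12–0.16 rad, estimated from force and travel; I viewed 11 pictures, one over the limit of 10.

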